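Load the staining jar and draw the reagent tray forward by its far lip

ROBOT

A 7-joint arm with a two-finger parallel gripper is mounted at the origin on a cart in front of the work surface, level with it; the furniture and walls round the work are solid. World frame = base frame: x ahead of the robot, y to its left, z up, the work surface at z = 0. Lengths are in m, angles in rad, forces in N, time in s.
With the tool pointing down it reaches from about 0.35 to 0.9 m from the base axis. Payload 8.1 kg.
Tool frame: the origin (TCP) lies at the very end of the fingers, on their centre line; the grasp point (between the pads) lies 19 mm behind it; z points along the fingers, y is the line along which they close (so a half turn about z gives the same grasp; the last joint's range is limited). The gripper opens to 92 mm and grips with 3 to 60 N. Pads are 19 mm wide; open, the fingers measure 130 mm over their backs; the gripper's body (75 mm by 190 mm) begins 47 mm behind the grasp point.
Start: joints at [-1.279, 0.434, 0.025, 1.573, -0.012, 1.134, -0.075], TCP at [0.24, 0.577, 0.196] pointing down, gripper open.
Joint ranges: [-2.62, 2.62], [-0.44, 2.09], [-1.27, 1.32], [0.08, 2.57], [-1.32, 4.46], [0.12, 2], [-2.74, 2.74]. Speed limits (rad/s): [2.22, 2.22, 3.01, 3.01, 3.14, 3.14, 3.14].

INTERFACE

Orientations are given as a unit quaternion [x, y, z, w].
In Python, from plant import bot gives the robot as it stands.
- The arm moves only by the tool move_arm, never from a script. Its argument "plan" is a list of rows, each an object with "slide": the shift along the tool's x, y, z normalised to -1 to 1, where 1 is 0.4 m, a list of three; "delta_rot": the turn, a rotation vector about the tool's x, y, z normalised to -1 to 1, where 1 is 60 degrees, a list of three. In form: [{"slide": [x, y, z], "delta_rot": [wx, wy, wz]}, ...]. A call has 1 to 8 rows; each row shifts and turns the commanded pose from where the row before left it, along the tool's axes as they then stand; what a row does not reach is not made up. A row lasts 1/8 s, in which the tool goes at most 62.5 mm and 10.7 degrees, less where a joint would pass 70% of its speed; a pose out of reach is approached as far as the arm can. A call with a number of a shift or a turn outside -1 to 1 is refused whole. A call with a gripper value outside its range is refused whole. "hand" is the opening, from 0 (shut) to 1 (fully open), set as the call begins (left out, the last holds). The fingers move at their own pace and stop on an object; the grip force is fixed at half the most. Time passes only in rows, so rows that do not move let the fingers close. It gives the time, the measured TCP pose, the force, the opening and the grip force at its end, in the units of the state.
- bot.state(): the state, without advancing time (a new reading comes with each control period).
- bot.get_image(name): name is "side" or "top" or "wrist"; returns the picture (420x560x3 uint8, red, green, blue); there is no depth.
- bot.camera_params(name): a dict with "intrinsics" (3x3 intrinsics, pixels), "R" (3x3) and "t" (3): a world point X has camera coordinates R X + t. Camera axes: x right, y down, z forward; pixel columns grow to the right and rows downward; lengths in m; the calibration is good to about 2 mm. A picture is of the moment at which its call begins: read the wrist's pose just before it. camera_params takes no time and is no camera call; for the wrist camera it gives the pose at the moment of the call.
- bot.job_done(): hands the job in; it is judged then, once.
The state is a dict: "time_s": time; "qpos": joint angles; "qvel": joint speeds; "joint_torque": joint torques, N m; "tool_pos": TCP position; "orientation": TCP orientation; "contact_force": force on the tool from outside, world axes, zero at the start; "ft_torque": the same for the moment, N m; "width": opening from 0.0 (shut) to 1.0 (fully open); "grip_force": force on a finger pad.
Only numpy, scipy, OpenCV 4.12 (cv2) and the standard library are available. Lean on these libraries where they do the work, as an engineer would, in place of code of your own. Each camera call takes 0.05 s, during which the arm holds its last target. There are 200 camera calls.

TASK

Set the staining jar that stands in front of the reagent tray upright on the black rubber pad in the tray's empty front cell, without dropping it. Then reach over the tray, hook the fingertips behind the blue lip on its far side and drag it along the worktop, never lifting it, until the whole tray lies squarely inside the four yellow tape corners. Everything in the tray must stay upright in its place, and the timer, the white jar and the objective case beside and behind the tray must not be disturbed.

Things in the scene. Friction and masses are not known exactly. Their poses are not given: they have to be found in the camera images.
- tray: grey open plastic tray, 156 (x) by 206 (y) mm, walls 45 high, 4 thick, floor 4 thick; loaded 0.9 kg, loose (slides at 3 to 10 N). Origin: centre of underside without lip; x points to its far side. Near side: three cells 64 x 64 mm inside, centres x = -42, y = -67, 0, +67, dividers 40 high; two hold bottles, one the pad, which varies. Rear bay (x -7 to +74) holds a slide box
- tray_lip: blue pull lip, a rounded bar fixed outside on the tray's far wall: 206 mm long in tray y, standing out 12 mm (tray x from +78 to +90 mm), from 33 to 45 mm above the worktop. Origin: middle of the bar's inner face, at tray x = +78, y = 0, z = 39 mm; axes as the tray's. Behind it some 50 mm of worktop are free before the objective case
- pad: black rubber pad, 50 by 50 by 4 mm, loose on the floor of the tray's empty cell (at most 7 mm off the cell's centre). Origin: centre of its underside
- stain_jar: square glass staining jar, purple inside, white lid fixed on, 0.17 kg: body 52 x 52 mm up to 88 mm height, lid 56 x 56 from 88 to 104. Origin: centre of underside, axes along its sides; may be taken across either pair of sides. At its cell only the near and far sides (along tray x) have room for fingers: bottles stand in neighbouring cells
- mark: the working place: four flat yellow tape corners whose inside edges span x from -98 to +110 and y from -123 to +123 mm about this origin. The tray with its lip, origin here and axes parallel, has 20 mm of play all round. At the start 100 to 130 mm on the near side of the tray's origin
- bottle_violet: violet dropper bottle with black bulb, 34 mm diameter, 107 mm high (bulb included), 75 g, standing in a front cell of the tray. Origin: centre of its underside
- bottle_red: red dropper bottle with black bulb, 34 mm diameter, 107 mm high (bulb included), 75 g, standing in a front cell of the tray. Origin: centre of its underside
- slide_box_25: dark red closed slide box, 72 (x) by 140 (y) by 34 mm high, 0.11 kg, lying in the tray's rear bay. Origin: about the centre of its underside
- timer: cream kitchen-style laboratory timer with blue dial, 62 by 68 by 46 mm, standing loose beside the tray's way. Origin: centre of its underside
- white_jar: white plastic reagent jar with screw lid, 70 mm diameter, 75 mm high, standing loose beside the tray's way (it and the timer change sides). Origin: centre of its underside
- objective_case: clear round case on a black base with a spare objective inside, 39 mm diameter, 54 mm high, standing loose behind the tray's lip. Origin: centre of its underside
Mind the look-alikes: they are no part of the job. Leave any orange look-alike of the stain_jar alone.

How it is judged:
On the way, in this order (a step that is already met when the one before it is completed fails the run):
1. the staining jar stands upright on the pad in the empty cell, let go (horizontal distance between stain_jar and pad below 0.025 m and z of stain_jar in the frame of tray below 0.013 m and angle between stain_jar's own z axis and vertical below 0.12 rad and x of stain_jar in the frame of tray between -0.055 and -0.03 m and contact force between the fingers and stain_jar below 0.1 N), for 0.2 s.
2. the fingers draw the tray by its far lip, at least 50 mm from where it began (contact force between the fingers and tray_lip above 0.5 N and distance of tray from where it was at the start of the episode above 0.05 m), for 0.1 s.
At the end, for the whole second after the job is handed in: tray flat inside the tape corners (origin within 22 mm of the mark's along each axis, turned under 0.2 rad), jar upright on the pad in its cell (within 25 mm of its centre), bottles upright in their cells, slide box flat in the rear bay, all at rest (x of tray in the frame of mark between -0.022 and 0.022 m and y of tray in the frame of mark between -0.022 and 0.022 m and angle between the x axis of tray and the x axis of mark, either way round below 0.2 rad and height (world z) of tray below 0.003 m and angle between tray's own z axis and vertical below 0.03 rad and horizontal distance between stain_jar and pad below 0.025 m and z of stain_jar in the frame of tray below 0.013 m and angle between each of stain_jar, bottle_violet, bottle_red's own z axis and vertical below 0.12 rad and x of stain_jar in the frame of tray between -0.055 and -0.03 m and z of each of bottle_violet, bottle_red, slide_box_25 in the frame of tray below 0.01 m and x of each of bottle_violet, bottle_red in the frame of tray below -0.008 m and x of slide_box_25 in the frame of tray above 0.015 m and linear speed of each of tray, stain_jar below 0.02 m/s); the robot touches nothing.
It fails at once if the timer, the white jar or the objective case is disturbed (moved more than 15 mm) (distance of any of timer, white_jar, objective_case from where it was at the start of the episode above 0.015 m).
It fails at once if the tray is lifted (10 mm) or tilted (0.12 rad) (height (world z) of tray above 0.01 m or angle between tray's own z axis and vertical above 0.12 rad).
It fails at once if the staining jar is let fall (faster than 0.6 m/s out of the fingers) (linear speed of stain_jar above 0.6 m/s and contact force between the fingers and stain_jar below 0.05 N).
It fails at once if the staining jar or a bottle is tipped over (0.6 rad) (angle between any of stain_jar, bottle_violet, bottle_red's own z axis and vertical above 0.6 rad).
It also fails if it takes over 58 s, if anything falls off the work surface, if the arm or the gripper's body presses on something with over 40 N, if the wrist force passes 120 N, or if a joint passes its speed limit or range.

## Working session

There is one attempt and no reset: what is moved stays moved. The work goes in short steps, Python scripts to look and compute and a tool call to move; the robot and the scene stay as the last step left them, time stands still between calls to the robot, and variables do not carry over. Pictures are saved under pics/ and viewed, at most 10 in all, crops included, and the job is handed in when it is done.

Besides the shell and the picture viewer there is one more tool, called after ">>>" as name(argument=value, ...) on one line, values as JSON. move_arm: Moves the arm, as the interface text tells. Its arguments: {"type":"object","properties":{"plan":{"type":"array"},"hand":{"type":"number"}},"required":["plan"]}

```bash
ls; mkdir -p pics; python3 - <<'E'
from plant import bot
import cv2,json,numpy as np
s=bot.state();print({k:np.round(s[k],3).tolist() for k in('time_s','tool_pos','orientation','width','contact_force')})
for n in('top','side'):
    im=bot.get_image(n);cv2.imwrite(f'pics/{n}0.png',im[:,:,::-1])
    p=bot.camera_params(n);print(n,{k:np.round(v,4).tolist() for k,v in p.items()})
E
```

```text
pics
{'time_s': 0.0, 'tool_pos': [0.24, 0.576, 0.195], 'orientation': [0.196, 0.981, -0.001, -0.0], 'width': 1.002, 'contact_force': [-0.263, -0.158, 0.385]}
top {'intrinsics': [[462.949, 0.0, 285.2798], [0.0, 462.949, 202.1721], [0.0, 0.0, 1.0]], 'R': [[-0.0024, -1.0, -0.0085], [-0.9816, 0.004, -0.1912], [0.1912, 0.0079, -0.9815]], 't': [-0.0029, 0.5762, 0.8982]}
side {'intrinsics': [[505.1695, 0.0, 270.6973], [0.0, 505.1695, 205.9827], [0.0, 0.0, 1.0]], 'R': [[-0.9994, 0.0289, 0.0195], [-0.0045, 0.4471, -0.8945], [-0.0346, -0.894, -0.4467]], 't': [0.5893, 0.0495, 1.1175]}
```

View pics/top0.png

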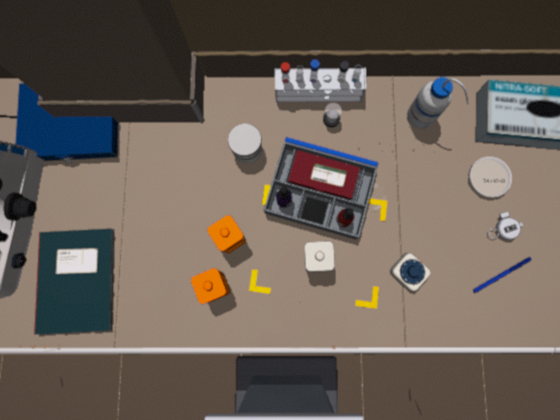

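View pics/side0.png

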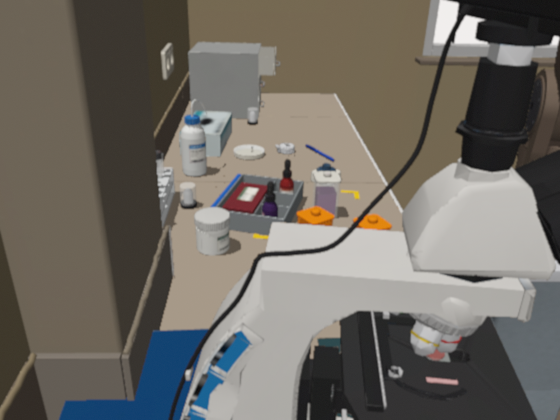

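The top view shows these candidates for the staining jar. The white-lidded jar is at (320,256), the orange look-alikes at (226,233) and (209,286), and the round white jar at (245,141). The one in front of the tray is (320,256). The tray is turned, with its empty cell in the middle at (314,209). The timer is at (411,271) and the objective case at (333,115). I'll check these in a close crop.

```bash
python3 - <<'E'
import cv2
im=cv2.imread('pics/top0.png')[130:315,245:435]
im=cv2.resize(im,None,fx=3.2,fy=3.2,interpolation=cv2.INTER_CUBIC)
im=cv2.convertScaleAbs(im,alpha=1.6,beta=10)
cv2.imwrite('pics/crop0.png',im);print(im.shape)
E
```

```text
(592, 608, 3)
```

View pics/crop0.png

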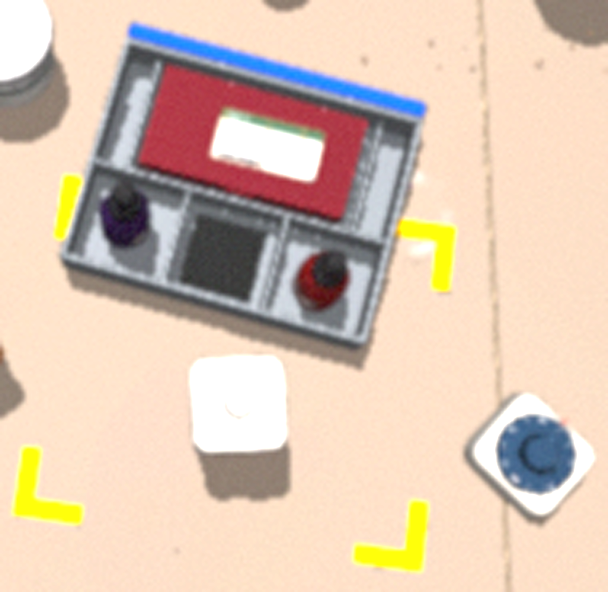

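The crop confirms it. The jar has a white square lid with corners (190,360), (285,357), (288,450) and (195,452). The tray's near corners are (65,262) and (364,343), the lip ends are (132,28) and (427,105), and the pad is centred at about (223,257). The inner tape corners are (37,498), (408,547) and (436,238).

```bash
cat > h.py <<'E'
import numpy as np, cv2
from scipy.optimize import least_squares
from plant import bot
def ray(n,uv,z,p=None):
    p=p or bot.camera_params(n)
    R,t,K=map(np.array,(p['R'],p['t'],p['intrinsics']))
    c=-R.T@t; uv=np.atleast_2d(uv)
    d=(R.T@np.linalg.inv(K)@np.c_[uv,np.ones(len(uv))].T).T
    return (c+d*((z-c[2])/d[:,2])[:,None])[:,:2]
def fit(loc,w):
    loc,w=np.array(loc),np.array(w)
    f=lambda q:((np.c_[np.cos(q[2])*loc[:,0]-np.sin(q[2])*loc[:,1],np.sin(q[2])*loc[:,0]+np.cos(q[2])*loc[:,1]]+q[:2])-w).ravel()
    r=least_squares(f,[w[:,0].mean(),w[:,1].mean(),0]);return r.x,np.round(r.fun*1e3,1)
E
python3 - <<'E'
from h import *
def C(a): return (np.array(a,float)+.5)/3.2-.5+[245,130]
T=lambda a,z:ray('top',C(a),z)
def show(n,f): print(n,np.round(f[0],4),np.degrees(f[0][2]).round(1),f[1])
tr,e=fit([[-.078,.103],[-.078,-.103],[.09,.103],[.09,-.103]],T([[65,262],[364,343],[132,26],[427,105]],.045));show('tray',(tr,e))
show('jar',fit([[.028,.028],[.028,-.028],[-.028,-.028],[-.028,.028]],T([[190,358],[286,356],[289,451],[194,453]],.104)))
show('mark',fit([[-.098,.123],[-.098,-.123],[.110,-.123]],T([[37,498],[408,547],[436,238]],0)))
show('pad',fit([[.025,.025],[.025,-.025],[-.025,-.025],[-.025,.025]],T([[197,215],[268,235],[250,302],[177,285]],.008)))
c,s=np.cos(tr[2]),np.sin(tr[2]);print('cell',tr[:2]+np.array([[c,-s],[s,c]])@[-.042,0])
print('bottles tops',T([[123,193],[330,265]],.107))
print('timer',T([[535,452]],.046),'case',ray('top',[[333,110]],.054),'wjar',ray('top',[[245,138]],.075))
s=bot.state();print(s['tool_pos'],s['orientation'],s['qpos'])
from scipy.spatial.transform import Rotation as Ro
print(Ro.from_quat(s['orientation']).as_matrix().round(3))
E
```

```text
tray [ 0.6056 -0.0795 -0.2761] -15.8 [ 0.   3.3 -2.7 -2.9  1.6  1.4  1.1 -1.9]
jar [ 0.4618 -0.0704  0.0191] 1.1 [-0.3 -0.9 -0.2  0.8  0.3  0.2  0.2 -0.1]
mark [ 0.4894 -0.0766 -0.1308] -7.5 [-0.3  0.7 -0.2 -0.2  0.5 -0.5]
pad [ 0.5666 -0.067  -0.27  ] -15.5 [ 0.4  0.3  1.  -0.1 -1.5  0.2  0.1 -0.4]
cell [ 0.56516432 -0.06804958]
bottles tops [[ 0.59048119 -0.00097111]
 [ 0.54532765 -0.12616706]]
timer [[ 0.43565903 -0.25977929]] case [[ 0.77744665 -0.10760382]] wjar [[0.70836135 0.07832208]]
[0.24021494 0.57646641 0.19512833] [ 1.96135571e-01  9.80576542e-01 -6.89914462e-04 -8.01641752e-05] [-1.27864737  0.43515753  0.02496206  1.57398642 -0.01160972  1.13398283
 -0.07511904]
[[-0.923  0.385 -0.   ]
 [ 0.385  0.923 -0.001]
 [-0.    -0.001 -1.   ]]
```

>>> move_arm(plan=[{"slide": [-0.08,-0.09,-0.02],"delta_rot": [0,0,0]},{"slide": [-0.08,-0.09,-0.02],"delta_rot": [0,0,0]},{"slide": [-0.08,-0.09,-0.02],"delta_rot": [0,0,0]},{"slide": [-0.08,-0.09,-0.02],"delta_rot": [0,0,0]},{"slide": [-0.08,-0.09,-0.02],"delta_rot": [0,0,0]},{"slide": [-0.08,-0.09,0],"delta_rot": [0,0,0]},{"slide": [-0.08,-0.09,0],"delta_rot": [0,0,0]},{"slide": [-0.08,-0.09,0],"delta_rot": [0,0,0]}], hand=1)

```text
time_s: 1.1
tool_pos: [0.3661, 0.2109, 0.2357]
orientation: [0.196, 0.981, -0.0, -0.0]
contact_force: [0.9, 0.5, -0.6]
width: 0.999
grip_force: 0.0
```

>>> move_arm(plan=[{"slide": [-0.08,-0.09,0],"delta_rot": [0,0,0]},{"slide": [-0.08,-0.09,0],"delta_rot": [0,0,0]},{"slide": [-0.08,-0.09,0],"delta_rot": [0,0,0]},{"slide": [-0.08,-0.09,0],"delta_rot": [0,0,0]},{"slide": [-0.08,-0.09,0],"delta_rot": [0,0,0]},{"slide": [-0.08,-0.09,0],"delta_rot": [0,0,0]},{"slide": [0,0,0],"delta_rot": [0,0,0.14]},{"slide": [0,0,0],"delta_rot": [0,0,0.14]}])

```text
time_s: 2.1
tool_pos: [0.4598, -0.0614, 0.2355]
orientation: [0.34, 0.94, -0.0, -0.0]
contact_force: [-0.6, 0.1, 0.1]
width: 0.999
grip_force: 0.0
```

>>> move_arm(plan=[{"slide": [0,0,0],"delta_rot": [0,0,0.14]},{"slide": [0,0,0],"delta_rot": [0,0,0.14]},{"slide": [0,0,0],"delta_rot": [0,0,0.14]},{"slide": [0,0,0],"delta_rot": [0,0,0.14]},{"slide": [0,0,0],"delta_rot": [0,0,0.14]},{"slide": [0,0,0],"delta_rot": [0,0,0.125]},{"slide": [0,0,0],"delta_rot": [0,0,0]},{"slide": [0,0,0],"delta_rot": [0,0,0]}])

```text
time_s: 3.1
tool_pos: [0.4599, -0.0606, 0.2357]
orientation: [0.699, 0.715, -0.0, -0.0]
contact_force: [0.3, -0.1, -0.5]
width: 1.002
grip_force: 0.0
```

```bash
python3 - <<'E'
from h import *
import pickle
p=bot.camera_params('wrist');im=bot.get_image('wrist');cv2.imwrite('pics/w1.png',cv2.convertScaleAbs(im[:,:,::-1],alpha=1.5,beta=10));pickle.dump(p,open('w1.pkl','wb'))
print(np.round(p['t'],3),np.round(p['R'],3))
E
```

```text
[-0.459 -0.113  0.411] [[ 1.     0.023  0.   ]
 [ 0.022 -0.962  0.274]
 [ 0.006 -0.274 -0.962]]
```

View pics/w1.png

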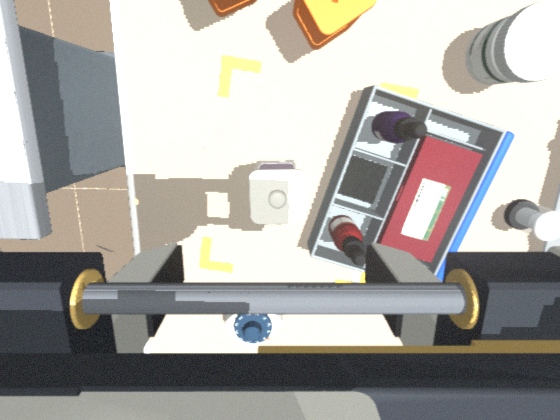

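The wrist view shows the jar lid at (250–301, 171–225), tray near corners (373,87) and (312,256), lip end (512,134), and pad corners near (361,153), (391,163), (373,205) and (341,197). I'll cross-check these against the top view.

```bash
python3 - <<'E'
from h import *
import pickle
p=pickle.load(open('w1.pkl','rb'))
W=lambda a,z:ray('wrist',a,z,p)
print('lid',W([[250,172],[301,170]],.104),W([[250,224],[303,223]],.104))
print(fit([[-.078,.103],[-.078,-.103],[.09,.103]],W([[373,87],[312,256],[512,134]],.045)))
print('pad',W([[361,153],[391,163],[373,205],[341,197]],.008).mean(0))
E
```

```text
lid [[ 0.43701374 -0.04313254]
 [ 0.48554915 -0.04011487]] [[ 0.43718869 -0.09541669]
 [ 0.48988873 -0.09318023]]
(array([ 0.60882335, -0.07889225, -0.27262097]), array([-1.1,  1.3, -2.5, -2.5,  3.6,  1.2]))
pad [ 0.57557366 -0.06678398]
```

>>> move_arm(plan=[{"slide": [-0.022,0.005,0.07],"delta_rot": [0,0,0]},{"slide": [0,0,0.09],"delta_rot": [0,0,0]},{"slide": [0,0,0.09],"delta_rot": [0,0,0]},{"slide": [0,0,0.08],"delta_rot": [0,0,0]},{"slide": [0,0,0.04],"delta_rot": [0,0,0]},{"slide": [0,0,0.027],"delta_rot": [0,0,0]},{"slide": [0,0,0],"delta_rot": [0,0,0]},{"slide": [0,0,0],"delta_rot": [0,0,0]}])

```text
time_s: 4.15
tool_pos: [0.4627, -0.0695, 0.0776]
orientation: [0.7, 0.714, 0.0, 0.0]
contact_force: [0.6, -0.3, 0.5]
width: 1.002
grip_force: 0.0
```

>>> move_arm(plan=[{"slide": [0,0,0],"delta_rot": [0,0,0]},{"slide": [0,0,0],"delta_rot": [0,0,0]},{"slide": [0,0,0],"delta_rot": [0,0,0]},{"slide": [0,0,0],"delta_rot": [0,0,0]},{"slide": [0,0,0],"delta_rot": [0,0,0]},{"slide": [0,0,0],"delta_rot": [0,0,0]}], hand=0)

```text
time_s: 4.9
tool_pos: [0.4622, -0.0694, 0.077]
orientation: [0.7, 0.714, -0.0, -0.0]
contact_force: [0.3, -0.5, 0.3]
width: 0.393
grip_force: 0.0
```

>>> move_arm(plan=[{"slide": [0,0,0],"delta_rot": [0,0,0]},{"slide": [0,0,0],"delta_rot": [0,0,0]}])

```text
time_s: 5.15
tool_pos: [0.4622, -0.0694, 0.077]
orientation: [0.7, 0.714, 0.0, -0.0]
contact_force: [0.3, -0.1, -0.3]
width: 0.177
grip_force: 0.0
```

```bash
python3 - <<'E'
from h import *
im=bot.get_image('wrist');im2=bot.get_image('top');im3=bot.get_image('side')
a=np.hstack([cv2.resize(im,(400,300)),cv2.resize(im2[150:330,220:460],(400,300),interpolation=2)])
b=np.hstack([cv2.resize(im3[100:280,200:440],(400,300),interpolation=2),np.zeros((300,400,3),np.uint8)])
cv2.imwrite('pics/g1.png',cv2.convertScaleAbs(np.vstack([a,b])[:,:,::-1],alpha=1.5,beta=10))
s=bot.state();print(s['width'],s['grip_force'])
E
```

```text
0.04611413614023523 0.0
```

View pics/g1.png

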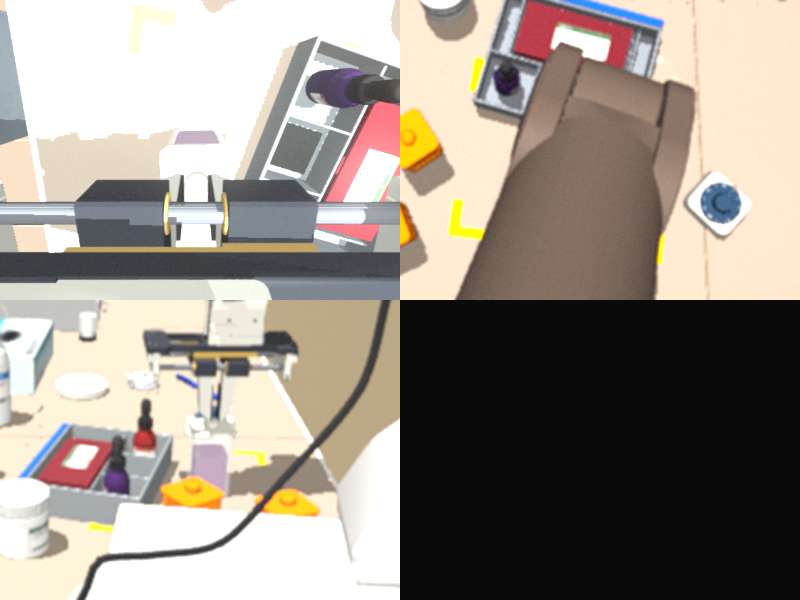

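The fingers closed to nothing, with the lid visible beside and below the tips. I'll project the reported TCP into the cameras to find the offset.

```bash
python3 - <<'E'
from h import *
s=bot.state();P=s['tool_pos']
out=[]
for n in('wrist','side'):
    p=bot.camera_params(n);R,t,K=map(np.array,(p['R'],p['t'],p['intrinsics']))
    im=cv2.convertScaleAbs(bot.get_image(n)[:,:,::-1],alpha=1.4,beta=10)
    pr=lambda X:(lambda q:q[:2]/q[2])(K@(R@np.array(X)+t))
    big=cv2.resize(im,None,fx=4,fy=4,interpolation=cv2.INTER_CUBIC)
    m=lambda X,c:cv2.circle(big,tuple(int(v*4+2) for v in pr(X)),5,c,-1)
    m(P,(0,0,255)); m(P+[0,0,.019],(0,255,0))
    for sx in(-1,1):
        for sy in(-1,1):
            m([.4622+sx*.028,-.0697+sy*.028,.104],(255,0,0)); m([.4622+sx*.026,-.0697+sy*.026,0],(255,255,0))
    c=pr([.4622,-.0697,.09]);x,y=int(c[0]*4),int(c[1]*4)
    x=max(200,min(x,2240-200));y=max(250,min(y,1680-250));out.append(big[y-250:y+250,x-200:x+200])
    print(n,pr(P))
cv2.imwrite('pics/g2.png',np.hstack(out))
E
```

```text
wrist [273.40008488 240.14773425]
side [327.45260561 182.4922454 ]
```

View pics/g2.png

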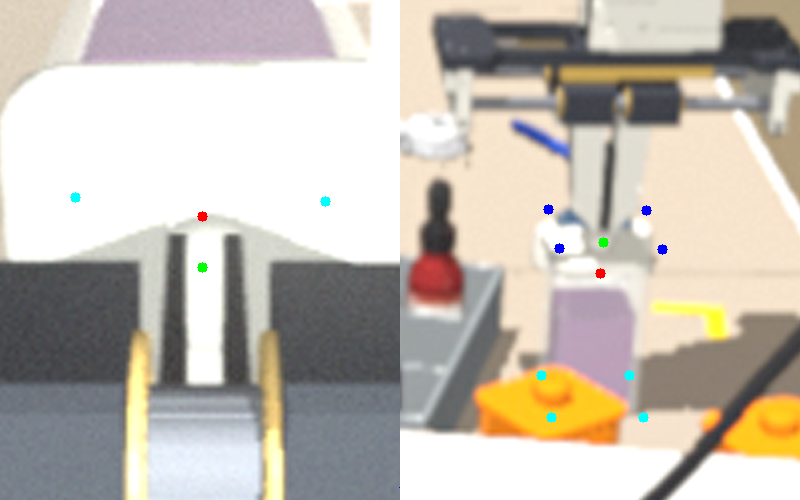

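The tips ended up on the −y side of the jar. It now sits about 2–3 cm further toward +y than first measured, still upright, so it slipped out sideways as the fingers closed. I'll raise, open and measure again.

>>> move_arm(plan=[{"slide": [0,0,-0.05],"delta_rot": [0,0,0]},{"slide": [0,0,-0.1],"delta_rot": [0,0,0]},{"slide": [0,0,-0.12],"delta_rot": [0,0,0]},{"slide": [0,0,-0.12],"delta_rot": [0,0,0]},{"slide": [-0.1,0,0],"delta_rot": [0,0,0]},{"slide": [-0.1,0,0],"delta_rot": [0,0,0]},{"slide": [0,0,0],"delta_rot": [0,0,0]}])

```text
time_s: 6.28
tool_pos: [0.4632, -0.1526, 0.2334]
orientation: [0.702, 0.712, -0.0, 0.001]
contact_force: [1.1, 0.3, -0.4]
width: 0.004
grip_force: 0.0
```

>>> move_arm(plan=[{"slide": [0,0,0],"delta_rot": [0,0,0]},{"slide": [0,0,0],"delta_rot": [0,0,0]},{"slide": [0,0,0],"delta_rot": [0,0,0]},{"slide": [0,0,0],"delta_rot": [0,0,0]}], hand=1)

```text
time_s: 6.78
tool_pos: [0.4638, -0.1489, 0.233]
orientation: [0.7, 0.714, 0.0, -0.0]
contact_force: [-0.2, 0.1, 0.1]
width: 0.392
grip_force: 0.0
```

```bash
python3 - <<'E'
from h import *
import pickle
p=bot.camera_params('wrist');im=bot.get_image('wrist');pickle.dump(p,open('w2.pkl','wb'))
cv2.imwrite('pics/w2raw.png',im[:,:,::-1])
s=bot.state();print(s['tool_pos'],s['width'])
a=cv2.resize(im[60:270,200:400],None,fx=2.8,fy=2.8,interpolation=2)
cv2.imwrite('pics/w2.png',cv2.convertScaleAbs(a[:,:,::-1],alpha=1.0))
print(p['intrinsics'][0])
E
```

```text
[ 0.46378017 -0.14901288  0.2330186 ] 0.4321996238820318
[341.24400624   0.         273.96273928]
```

View pics/w2.png

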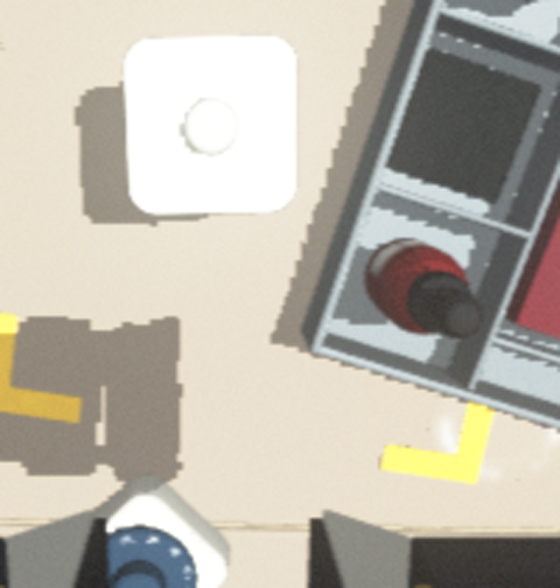

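The lid is clear now, with corners in the crop at about (124,37), (296,37), (297,213) and (130,213), standing upright. The pad corners are about (432,50), (541,85), (492,208) and (388,172). The tray's near-right corner is at (314,350).

```bash
python3 - <<'E'
from h import *
import pickle
p=pickle.load(open('w2.pkl','rb'))
W=lambda a,z:ray('wrist',(np.array(a,float)+.5)/2.8-.5+[200,60],z,p)
lid=[[296,37],[297,213],[130,213],[124,37]]
for z in(.104,.09): print('lid',fit([[.028,.028],[.028,-.028],[-.028,-.028],[-.028,.028]],W(lid,z)))
print('knob',W([[209,126]],.11))
pd=W([[432,50],[541,85],[492,208],[388,172]],.008);print('pad',pd.mean(0),fit([[-.025,.025],[.025,.025],[.025,-.025],[-.025,-.025]],pd))
print('NR corner',W([[314,350]],.045))
# check known: mark corner NL/FR inner
print('FR mark',W([[462,455]],0))
s=bot.state();c=-np.array(p['R']).T@p['t'];print('cam-tcp',c-s['tool_pos'])
E
```

```text
lid (array([ 0.46377456, -0.06980175,  0.03131039]), array([ 1.4,  1.3,  0.3, -0.7, -0.9, -1.3, -0.8,  0.7]))
lid (array([ 0.46382825, -0.06959877,  0.03131158]), array([ 0.2,  0.1, -0.9,  0.5,  0.3, -0.1,  0.4, -0.5]))
knob [[ 0.46286634 -0.06956897]]
pad [ 0.56893183 -0.06736565] (array([ 0.56893183, -0.06736565, -0.28742437]), array([-1.3,  0.1,  0.6, -1.5,  1.6,  0.5, -1. ,  0.8]))
NR corner [[ 0.5071606  -0.15438281]]
FR mark [[ 0.58404563 -0.21242726]]
cam-tcp [-0.00123095  0.07457844  0.19050758]
```

The jar hasn't moved; it is still at (0.4635, -0.0697). So the fingers closed above the lid: the real fingertips are about 30 mm higher than the reported TCP, which matches where the fingertips show in the wrist image. I'll regrasp with the reported TCP at z ≈ 0.048, which is safe even if that offset estimate is wrong.

>>> move_arm(plan=[{"slide": [0.1,0,0],"delta_rot": [0,0,0]},{"slide": [0.099,0,0],"delta_rot": [0,0,0]},{"slide": [0,0,0.05],"delta_rot": [0,0,0]},{"slide": [0,0,0.05],"delta_rot": [0,0,0]},{"slide": [0,0,0],"delta_rot": [0,0,0]},{"slide": [0,0,0],"delta_rot": [0,0,0]},{"slide": [0,0,0],"delta_rot": [0,0,0]},{"slide": [0,0,0],"delta_rot": [0,0,0]}], hand=1)

```text
time_s: 7.82
tool_pos: [0.4626, -0.0699, 0.1936]
orientation: [0.701, 0.714, 0.0, 0.0]
contact_force: [-0.1, -0.2, 0.2]
width: 1.001
grip_force: 0.0
```

>>> move_arm(plan=[{"slide": [0,0,0.07],"delta_rot": [0,0,0]},{"slide": [0,0,0.07],"delta_rot": [0,0,0]},{"slide": [0,0,0.07],"delta_rot": [0,0,0]},{"slide": [0,0,0.07],"delta_rot": [0,0,0]},{"slide": [0,0,0.05],"delta_rot": [0,0,0]},{"slide": [0,0,0.033],"delta_rot": [0,0,0]},{"slide": [0,0,0],"delta_rot": [0,0,0]},{"slide": [0,0,0],"delta_rot": [0,0,0]}])

```text
time_s: 8.82
tool_pos: [0.4628, -0.0699, 0.0485]
orientation: [0.7, 0.714, 0.0, 0.0]
contact_force: [-0.5, 0.3, -0.3]
width: 1.004
grip_force: 0.0
```

>>> move_arm(plan=[{"slide": [0,0,0],"delta_rot": [0,0,0]},{"slide": [0,0,0],"delta_rot": [0,0,0]},{"slide": [0,0,0],"delta_rot": [0,0,0]},{"slide": [0,0,0],"delta_rot": [0,0,0]},{"slide": [0,0,0],"delta_rot": [0,0,0]},{"slide": [0,0,0],"delta_rot": [0,0,0]},{"slide": [0,0,0],"delta_rot": [0,0,0]}], hand=0)

```text
time_s: 9.7
tool_pos: [0.4624, -0.0698, 0.0479]
orientation: [0.7, 0.714, 0.0, 0.0]
contact_force: [0.6, 1.2, 1.9]
width: 0.594
grip_force: 29.9
```

>>> move_arm(plan=[{"slide": [0,0,-0.03],"delta_rot": [0,0,0]},{"slide": [0,0,-0.07],"delta_rot": [0,0,0]},{"slide": [0,0,-0.07],"delta_rot": [0,0,0]},{"slide": [0,0,-0.07],"delta_rot": [0,0,0]},{"slide": [0,0,-0.06],"delta_rot": [0,0,0]},{"slide": [0,0,0],"delta_rot": [0,0,0.143]},{"slide": [0,0,0],"delta_rot": [0,0,0.143]},{"slide": [0,0,0],"delta_rot": [0,0,0]}])

```text
time_s: 10.7
tool_pos: [0.4619, -0.0698, 0.1682]
orientation: [0.799, 0.602, -0.0, -0.0]
contact_force: [-0.6, 0.3, -2.3]
width: 0.591
grip_force: 29.9
```

>>> move_arm(plan=[{"slide": [0.019,0.06,0],"delta_rot": [0,0,0]},{"slide": [0.019,0.07,0],"delta_rot": [0,0,0]},{"slide": [0.019,0.07,0],"delta_rot": [0,0,0]},{"slide": [0.02,0.054,0],"delta_rot": [0,0,0]},{"slide": [0,0,0.06],"delta_rot": [0,0,0]},{"slide": [0,0,0.06],"delta_rot": [0,0,0]},{"slide": [0,0,0],"delta_rot": [0,0,0]},{"slide": [0,0,0],"delta_rot": [0,0,0]}])

```text
time_s: 11.7
tool_pos: [0.5687, -0.0686, 0.1207]
orientation: [0.799, 0.602, 0.0, 0.0]
contact_force: [-0.6, 0.3, -1.0]
width: 0.594
grip_force: 29.9
```

```bash
python3 - <<'E'
from h import *
im=bot.get_image('wrist');im3=bot.get_image('side')
a=np.hstack([cv2.resize(im[60:270,180:400],(400,382),interpolation=2),cv2.resize(im3[120:280,200:367],(400,382),interpolation=2)])
cv2.imwrite('pics/p1.png',cv2.convertScaleAbs(a[:,:,::-1],alpha=1.2,beta=10))
E
```

```text
(no output)
```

View pics/p1.png

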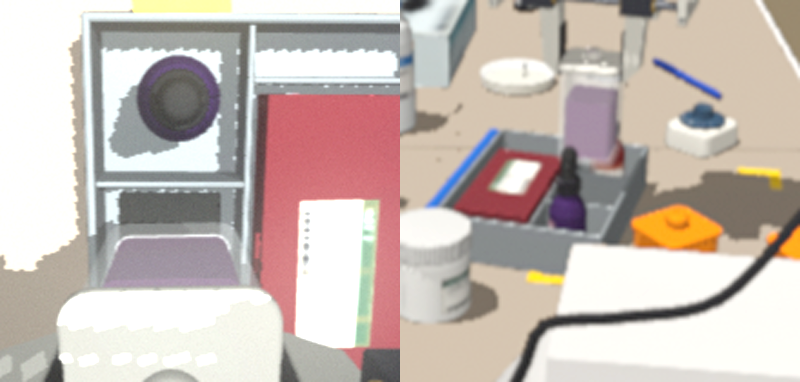

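The jar hangs square over the middle cell. Its base spans columns 107–243, within the cell walls at 90–248, and the pad is straight below. I'll lower it.

>>> move_arm(plan=[{"slide": [0,0,0.04],"delta_rot": [0,0,0]},{"slide": [0,0,0.04],"delta_rot": [0,0,0]},{"slide": [0,0,0.03],"delta_rot": [0,0,0]},{"slide": [0,0,0.02],"delta_rot": [0,0,0]},{"slide": [0,0,0.015],"delta_rot": [0,0,0]},{"slide": [0,0,0.012],"delta_rot": [0,0,0]},{"slide": [0,0,0],"delta_rot": [0,0,0]},{"slide": [0,0,0],"delta_rot": [0,0,0]}])

```text
time_s: 12.8
tool_pos: [0.5686, -0.0684, 0.0573]
orientation: [0.799, 0.601, 0.0, 0.0]
contact_force: [0.4, -0.2, -0.8]
width: 0.593
grip_force: 29.9
```

>>> move_arm(plan=[{"slide": [0,0,0.003],"delta_rot": [0,0,0]},{"slide": [0,0,0],"delta_rot": [0,0,0]},{"slide": [0,0,0.003],"delta_rot": [0,0,0]},{"slide": [0,0,0],"delta_rot": [0,0,0]}])

```text
time_s: 13.3
tool_pos: [0.5691, -0.0685, 0.0558]
orientation: [0.799, 0.601, 0.001, 0.0]
contact_force: [-2.2, 0.6, 9.8]
width: 0.594
grip_force: 30.0
```

>>> move_arm(plan=[{"slide": [0,0,0],"delta_rot": [0,0,0]},{"slide": [0,0,0],"delta_rot": [0,0,0]},{"slide": [0,0,0],"delta_rot": [0,0,0]},{"slide": [0,0,0],"delta_rot": [0,0,0]},{"slide": [0,0,0],"delta_rot": [0,0,0]},{"slide": [0,0,0],"delta_rot": [0,0,0]},{"slide": [0,0,0],"delta_rot": [0,0,0]},{"slide": [0,0,0],"delta_rot": [0,0,0]}], hand=1)

```text
time_s: 14.3
tool_pos: [0.5684, -0.0683, 0.0546]
orientation: [0.799, 0.601, 0.0, -0.0]
contact_force: [0.3, -0.8, -0.4]
width: 0.998
grip_force: 0.0
```

>>> move_arm(plan=[{"slide": [0,0,-0.04],"delta_rot": [0,0,0]},{"slide": [0,0,-0.08],"delta_rot": [0,0,0]},{"slide": [0,0,-0.1],"delta_rot": [0,0,0]},{"slide": [0,0,-0.1],"delta_rot": [0,0,0]},{"slide": [0,0,-0.1],"delta_rot": [0,0,0]},{"slide": [0,0,0],"delta_rot": [0,0,0]},{"slide": [0,0,0],"delta_rot": [0,0,0]}])

```text
time_s: 15.18
tool_pos: [0.5681, -0.0683, 0.2229]
orientation: [0.799, 0.601, 0.0, -0.0]
contact_force: [-0.4, 0.5, -0.3]
width: 1.003
grip_force: 0.0
```

```bash
python3 - <<'E'
from h import *
import pickle
p=bot.camera_params('wrist');im=bot.get_image('wrist');pickle.dump(p,open('w3.pkl','wb'))
cv2.imwrite('pics/w3.png',cv2.convertScaleAbs(cv2.resize(im[:,:,::-1],(800,600),interpolation=2),alpha=1.2,beta=5))
print(bot.state()['tool_pos'])
E
```

```text
[ 0.56780032 -0.06817084  0.22219579]
```

View pics/w3.png

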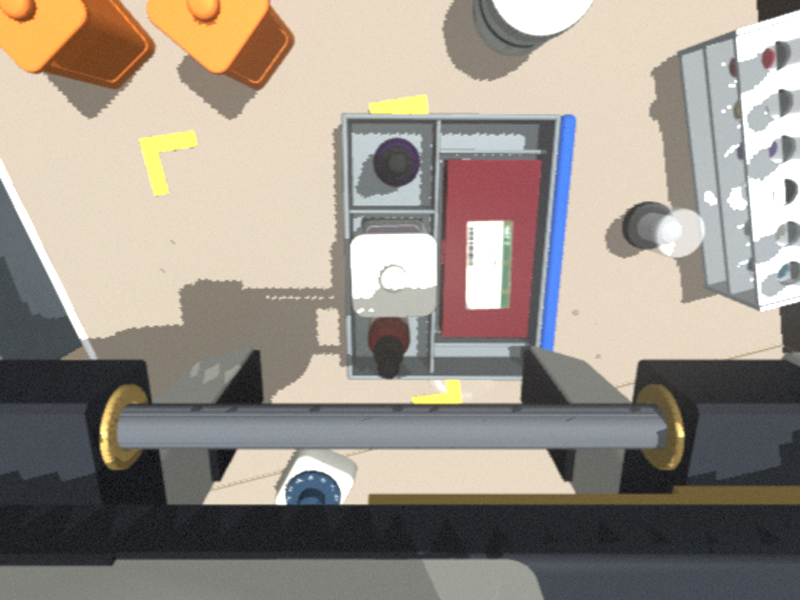

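The jar stands upright in the middle cell at (393,275) and the bottles are undisturbed. The tray's near corners are (342,114) and (348,380), the lip's outer far-left end is (575,116), and the objective case base is at (648,226).

```bash
python3 - <<'E'
from h import *
import pickle
p=pickle.load(open('w3.pkl','rb'))
W=lambda a,z:ray('wrist',(np.array(a,float)+.5)/(800/560)-.5,z,p)
w=W([[342,114],[348,380],[575,116],[561,114]],.045)
tr,e=fit([[-.078,.103],[-.078,-.103],[.09,.103],[.078,.103]],w);print(tr,e)
c,s=np.cos(tr[2]),np.sin(tr[2]);M=np.array([[c,-s],[s,c]])
L=lambda q:(q-tr[:2])@M
print('case tray',L(W([[645,226]],.005)),'jar',W([[393,275]],.104),L(W([[393,275]],.104)))
print('wjar tray',L(np.array([[.708,.078]])),'case0',L(np.array([[.777,-.108]])))
print('mark NL inner',W([[160,153]],0),'fitted mark says',np.array([.4894,-.0766])+np.array([[np.cos(-.1308),-np.sin(-.1308)],[np.sin(-.1308),np.cos(-.1308)]])@[-.098,.123])
for x in(.125,.12):print('hook',x,tr[:2]+M@[x,0])
E
```

```text
[ 0.60884109 -0.07870403 -0.28095407] [-0.9 -0.1 -0.3  0.1  1.7  0.4 -0.5 -0.4]
case tray [[0.17022027 0.01882059]] jar [[ 0.56949395 -0.06737545]] [[-4.09455015e-02 -2.54826584e-05]]
wjar tray [[0.05182131 0.17805391]] case0 [[0.16968858 0.01847851]]
mark NL inner [[0.40901051 0.05916615]] fitted mark says [0.40827969 0.0581312 ]
hook 0.125 [ 0.72894001 -0.11336308]
hook 0.12 [ 0.72413606 -0.11197672]
```

>>> move_arm(plan=[{"slide": [0,0,0],"delta_rot": [0,0,-0.15]},{"slide": [0,0,0],"delta_rot": [0,0,-0.15]},{"slide": [0,0,0],"delta_rot": [0,0,-0.15]},{"slide": [0,0,0],"delta_rot": [0,0,-0.15]},{"slide": [0,0,0],"delta_rot": [0,0,-0.15]},{"slide": [0,0,0],"delta_rot": [0,0,-0.15]},{"slide": [0,0,0],"delta_rot": [0,0,-0.15]},{"slide": [0,0,0],"delta_rot": [0,0,-0.15]}])

```text
time_s: 16.23
tool_pos: [0.5675, -0.0684, 0.2214]
orientation: [0.291, 0.957, -0.0, -0.001]
contact_force: [0.0, 0.5, 1.1]
width: 1.0
grip_force: 0.0
```

>>> move_arm(plan=[{"slide": [0,0,0],"delta_rot": [0,0,-0.15]},{"slide": [0,0,0],"delta_rot": [0,0,-0.15]},{"slide": [-0.08,0,0],"delta_rot": [0,0,0]},{"slide": [-0.08,0,0],"delta_rot": [0,0,0]},{"slide": [-0.08,0,0],"delta_rot": [0,0,0]},{"slide": [-0.08,0,0],"delta_rot": [0,0,0]},{"slide": [-0.085,0.003,0],"delta_rot": [0,0,0]},{"slide": [0,0,0],"delta_rot": [0,0,0]}])

```text
time_s: 17.23
tool_pos: [0.7249, -0.1127, 0.2198]
orientation: [0.14, 0.99, -0.0, -0.002]
contact_force: [-0.4, -0.2, -0.7]
width: 1.002
grip_force: 0.0
```

>>> move_arm(plan=[{"slide": [0,0,0.08],"delta_rot": [0,0,0]},{"slide": [0,0,0.1],"delta_rot": [0,0,0]},{"slide": [0,0,0.1],"delta_rot": [0,0,0]},{"slide": [0,0,0.1],"delta_rot": [0,0,0]},{"slide": [0,0,0.08],"delta_rot": [0,0,0]},{"slide": [0,0,0.05],"delta_rot": [0,0,0]},{"slide": [0,0,0.03],"delta_rot": [0,0,0]},{"slide": [0,0,0],"delta_rot": [0,0,0]}])

```text
time_s: 18.23
tool_pos: [0.7241, -0.112, 0.0063]
orientation: [0.14, 0.99, 0.0, -0.0]
contact_force: [-0.1, 0.0, 1.5]
width: 0.997
grip_force: 0.0
```

>>> move_arm(plan=[{"slide": [0,0,0.009],"delta_rot": [0,0,0]},{"slide": [0,0,0.009],"delta_rot": [0,0,0]},{"slide": [0,0,0.008],"delta_rot": [0,0,0]},{"slide": [0,0,0.008],"delta_rot": [0,0,0]},{"slide": [0,0,0],"delta_rot": [0,0,0]}])

```text
time_s: 18.85
tool_pos: [0.7241, -0.112, -0.0073]
orientation: [0.14, 0.99, 0.0, -0.0]
contact_force: [0.0, -0.4, -0.1]
width: 1.001
grip_force: 0.0
```

```bash
python3 - <<'E'
from h import *
s=bot.state();P=np.array(s['tool_pos']);print(P)
p=bot.camera_params('wrist')
im=bot.get_image('wrist');cv2.imwrite('pics/w4.png',im[:,:,::-1])
im3=bot.get_image('side');cv2.imwrite('pics/s4.png',im3[:,:,::-1])
# blue lip pixels in wrist view
h=cv2.cvtColor(im,cv2.COLOR_RGB2HSV);m=cv2.inRange(h,(105,150,80),(125,255,255))
n,l,st,c=cv2.connectedComponentsWithStats(m);i=np.argsort(-st[1:,4])[:3]+1;print(st[i])
m=(l==i[0])
for u in range(60,540,60):
    v=np.flatnonzero(m[:,u])
    if len(v):print(u,v.min(),v.max(),ray('wrist',[[u,v.min()],[u,v.max()]],.045,p).round(4).tolist())
E
```

```text
[ 0.72414434 -0.11201739 -0.0073092 ]
[[   31   189   486    26 11556]
 [  419   213     1     1     1]]
60 189 213 [[0.6593, -0.1848], [0.6688, -0.1893]]
120 189 213 [[0.6662, -0.1608], [0.6758, -0.1649]]
180 190 213 [[0.6734, -0.137], [0.6828, -0.1405]]
240 190 213 [[0.6803, -0.1131], [0.6898, -0.1161]]
300 190 214 [[0.6872, -0.0892], [0.6973, -0.0918]]
360 190 214 [[0.6941, -0.0652], [0.7043, -0.0674]]
420 191 211 [[0.7014, -0.0414], [0.71, -0.0428]]
480 191 214 [[0.7082, -0.0174], [0.7183, -0.0186]]
```

>>> move_arm(plan=[{"slide": [0,0,0.008],"delta_rot": [0,0,0]},{"slide": [0,0,0.008],"delta_rot": [0,0,0]},{"slide": [0,0,0.008],"delta_rot": [0,0,0]},{"slide": [0,0,0.008],"delta_rot": [0,0,0]},{"slide": [0,0,0],"delta_rot": [0,0,0]}])

```text
time_s: 19.58
tool_pos: [0.7241, -0.112, -0.0202]
orientation: [0.14, 0.99, 0.0, -0.0]
contact_force: [0.0, -0.8, -0.7]
width: 1.0
grip_force: 0.0
```

>>> move_arm(plan=[{"slide": [0,0,0.006],"delta_rot": [0,0,0]},{"slide": [0,0,0.006],"delta_rot": [0,0,0]},{"slide": [0,0,0],"delta_rot": [0,0,0]}])

```text
time_s: 19.95
tool_pos: [0.7242, -0.112, -0.0249]
orientation: [0.14, 0.99, -0.0, -0.0]
contact_force: [-0.8, 0.0, 0.2]
width: 1.0
grip_force: 0.0
```

The tips are now below the lip and still clear of the worktop. I'll approach the lip and begin a gentle pull.

>>> move_arm(plan=[{"slide": [0.015,0,0],"delta_rot": [0,0,0]},{"slide": [0.015,0,0],"delta_rot": [0,0,0]},{"slide": [0.012,0,0],"delta_rot": [0,0,0]},{"slide": [0.008,0,0],"delta_rot": [0,0,0]},{"slide": [0.008,0,0],"delta_rot": [0,0,0]},{"slide": [0.008,0,0],"delta_rot": [0,0,0]},{"slide": [0,0,0],"delta_rot": [0,0,0]}])

```text
time_s: 20.82
tool_pos: [0.6992, -0.1049, -0.0243]
orientation: [0.14, 0.99, -0.0, 0.0]
contact_force: [3.7, -0.6, -0.2]
width: 1.001
grip_force: 1.6
```

```bash
cat >> h.py <<'E'
def lip():
    s=bot.state();P=np.array(s['tool_pos']);p=bot.camera_params('wrist');im=bot.get_image('wrist')
    m=cv2.inRange(cv2.cvtColor(im,cv2.COLOR_RGB2HSV),(105,150,80),(125,255,255))
    n,l,st,c=cv2.connectedComponentsWithStats(m);i=1+np.argmax(st[1:,4]);m=l==i
    a=[];u0,u1=st[i][0],st[i][0]+st[i][2]-1
    us=np.arange(u0+20,u1-20,5)
    w=ray('wrist',[[u,np.flatnonzero(m[:,u]).min()] for u in us],.045,p)  # near edge of lip top
    d=np.polyfit(w[:,1],w[:,0],1);yaw=-np.arctan(d[0])
    print('tcp',P.round(4),'F',np.round(s['contact_force'],1),'lip yaw deg',np.degrees(yaw).round(2),'u',u0,u1)
    n=np.array([np.cos(yaw),np.sin(yaw)])
    print('tcp dist from lip near edge (tray x-.078)',((P[:2]-w)@n).mean().round(4))
    ends=ray('wrist',[[u,np.flatnonzero(m[:,u]).mean()] for u in(u0,u1)],.045,p);mid=ends.mean(0);print('ends',ends.round(4).tolist(),'len',np.linalg.norm(ends[0]-ends[1]).round(4))
    o=mid-.084*n;mk=np.array([.4894,-.0766]);a=-.1308
    R=np.array([[np.cos(a),-np.sin(a)],[np.sin(a),np.cos(a)]]);print('tray origin',o.round(4),'in mark',((o-mk)@R).round(4),'yaw rel',(yaw-a).round(3))
E
python3 -c "
from h import *
lip()"
```

```text
tcp [ 0.6992 -0.1049 -0.0243] F [ 3.7 -0.6 -0.2] lip yaw deg -16.03 u 12 534
tcp dist from lip near edge (tray x-.078) 0.0227
ends [[0.6507, -0.1944], [0.7058, -0.0022]] len 0.1999
tray origin [ 0.5975 -0.0751] in mark [0.107  0.0156] yaw rel -0.149
```

>>> move_arm(plan=[{"slide": [0.01,-0.001,0],"delta_rot": [0,0,-0.009]},{"slide": [0.015,-0.001,0],"delta_rot": [0,0,-0.009]},{"slide": [0.018,-0.001,0],"delta_rot": [0,0,-0.01]},{"slide": [0.018,-0.001,0],"delta_rot": [0,0,-0.01]},{"slide": [0.018,-0.001,0],"delta_rot": [0,0,-0.01]},{"slide": [0.018,-0.001,0],"delta_rot": [0,0,-0.01]},{"slide": [0.018,-0.001,0],"delta_rot": [0,0,-0.01]},{"slide": [0.01,-0.001,0],"delta_rot": [0,0,-0.01]}])

```text
time_s: 21.88
tool_pos: [0.65, -0.0953, -0.0243]
orientation: [0.099, 0.995, 0.0, 0.0]
contact_force: [6.4, 0.6, -0.3]
width: 1.003
grip_force: 2.4
```

```bash
python3 -c "
from h import *
lip()"
```

```text
tcp [ 0.65   -0.0953 -0.0243] F [ 6.4  0.6 -0.3] lip yaw deg -11.33 u 12 534
tcp dist from lip near edge (tray x-.078) 0.0226
ends [[0.6091, -0.1885], [0.6481, 0.0076]] len 0.1999
tray origin [ 0.5462 -0.0739] in mark [0.056 0.01 ] yaw rel -0.067
```

>>> move_arm(plan=[{"slide": [0.015,-0.0015,0],"delta_rot": [0,0,-0.008]},{"slide": [0.02,-0.0015,0],"delta_rot": [0,0,-0.008]},{"slide": [0.022,-0.0015,0],"delta_rot": [0,0,-0.008]},{"slide": [0.022,-0.0015,0],"delta_rot": [0,0,-0.008]},{"slide": [0.022,-0.0015,0],"delta_rot": [0,0,-0.008]},{"slide": [0.022,-0.0015,0],"delta_rot": [0,0,-0.008]},{"slide": [0.016,-0.001,0],"delta_rot": [0,0,-0.008]},{"slide": [0.01,-0.001,0],"delta_rot": [0,0,-0.008]}])

```text
time_s: 22.92
tool_pos: [0.5906, -0.0897, -0.0244]
orientation: [0.066, 0.998, 0.0, 0.0]
contact_force: [5.2, 0.8, -0.3]
width: 0.997
grip_force: 2.5
```

```bash
python3 -c "
from h import *
lip()"
```

```text
tcp [ 0.5906 -0.0897 -0.0244] F [ 5.2  0.8 -0.3] lip yaw deg -7.5 u 12 534
tcp dist from lip near edge (tray x-.078) 0.0225
ends [[0.5561, -0.1855], [0.582, 0.0127]] len 0.1999
tray origin [ 0.4858 -0.0754] in mark [-0.0038  0.0007] yaw rel -0.0
```

The tray is in place. I'll back off, rise, and verify from above.

>>> move_arm(plan=[{"slide": [-0.02,0,0],"delta_rot": [0,0,0]},{"slide": [-0.03,0,0],"delta_rot": [0,0,0]},{"slide": [-0.03,0,-0.01],"delta_rot": [0,0,0]},{"slide": [0,0,-0.1],"delta_rot": [0,0,0]},{"slide": [0,0,-0.13],"delta_rot": [0,0,0]},{"slide": [0,0,-0.13],"delta_rot": [0,0,0]},{"slide": [0,0,-0.13],"delta_rot": [0,0,0]},{"slide": [0,0,-0.1],"delta_rot": [0,0,0]}])

```text
time_s: 23.98
tool_pos: [0.6228, -0.0945, 0.2183]
orientation: [0.066, 0.998, -0.0, 0.001]
contact_force: [0.2, -0.2, -0.3]
width: 1.002
grip_force: 0.0
```

>>> move_arm(plan=[{"slide": [0,0.12,0],"delta_rot": [0,0,0]},{"slide": [0,0.12,0],"delta_rot": [0,0,0]},{"slide": [0,0.12,0],"delta_rot": [0,0,0]},{"slide": [0,0.12,0],"delta_rot": [0,0,0]},{"slide": [0,0.12,0],"delta_rot": [0,0,0]},{"slide": [0,0.12,0],"delta_rot": [0,0,0]},{"slide": [0,0,0],"delta_rot": [0,0,0]},{"slide": [0,0,0],"delta_rot": [0,0,0]}])

```text
time_s: 24.98
tool_pos: [0.6602, 0.1906, 0.2154]
orientation: [0.066, 0.998, -0.001, -0.0]
contact_force: [0.4, -0.7, 0.5]
width: 0.999
grip_force: 0.0
```

```bash
python3 - <<'E'
from h import *
im=bot.get_image('top')[90:315,215:455]
cv2.imwrite('pics/f.png',cv2.convertScaleAbs(cv2.resize(im[:,:,::-1],None,fx=2.6,fy=2.6,interpolation=2),alpha=1.6,beta=10))
E
```

```text
(no output)
```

View pics/f.png

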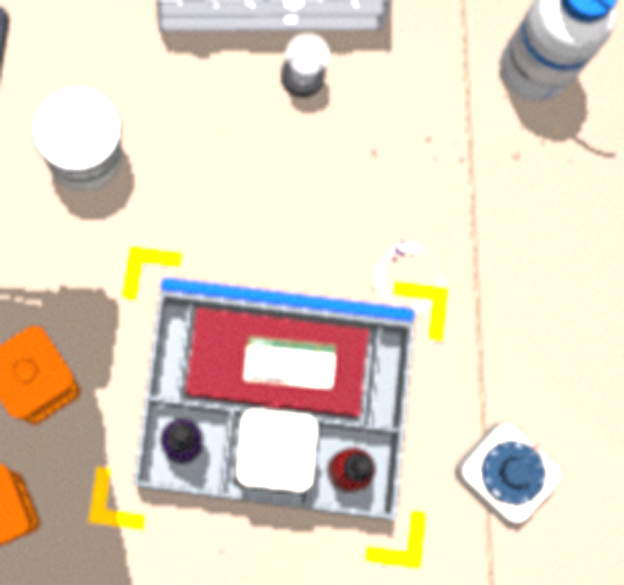

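The top view shows the tray square inside the four tape corners. The jar is upright in the middle cell at (277,450), with both bottles and the slide box in their places and the neighbouring items undisturbed.

```bash
python3 - <<'E'
from h import *
T=lambda a,z:ray('top',(np.array(a,float)+.5)/2.6-.5+[215,90],z)
tr,e=fit([[-.078,.103],[-.078,-.103],[.09,.103],[.09,-.103]],T([[137,487],[397,520],[163,279],[414,311]],.045))
a=-.1308;R=np.array([[np.cos(a),-np.sin(a)],[np.sin(a),np.cos(a)]]);print((tr[:2]-[.4894,-.0766])@R,tr[2]-a)
print(bot.job_done())
E
```

```text
[-0.00153593 -0.00132627] 0.004690790466880368
the job is handed in; nothing more can be done
None
```

The jar stands upright on the pad, and the tray was dragged by its lip to within about 2 mm and 0.005 rad of the mark by my last camera fit; I handed the job in at about 25 s, and no verdict came back.

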